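# Load a column cartridge and index the shuttle to the next hole

## Robot

A 6-joint arm with a two-finger parallel gripper is mounted at the origin on a cart in front of the work surface, level with it; the furniture and walls round the work are solid. World frame = base frame: x ahead of the robot, y to its left, z up, the work surface at z = 0. Lengths are in m, angles in rad, forces in N, time in s.
With the tool pointing down it reaches from about 0.375 to 0.9 m from the base axis. Payload 3.1 kg.
Tool frame: the origin (TCP) lies at the very end of the fingers, on their centre line; the grasp point (between the pads) lies 19 mm behind it (manip.grasp_offset is the distance from the TCP to the grasp point, in m); y points along the fingers, z is the direction in which the jaws open and shut, and the axes are right-handed (so a half turn about y gives the same grasp; the last joint's range is limited). The gripper opens to 85 mm and grips with 20 to 120 N. Pads are 22 mm wide; open, the fingers measure 114 mm over their backs; the gripper's body (76 mm by 85 mm) begins 54 mm behind the grasp point. The pads swing forward as they close: fully open they stand 13 mm farther back than shut.
Start: joints at [-1.506, 0.527, 1.433, -0, 1.181, -0.178], TCP at [0.15, -0.607, 0.231] pointing down, gripper open.
Joint ranges: [-3.08, 3.08], [-0.75, 2.2], [0.22, 2.44], [-1.43, 4.57], [0, 2.65], [-2.85, 2.85]. Speed limits (rad/s): [2.79, 2.79, 3.14, 3.14, 3.14, 3.14].

## Interface

Orientations are given as a unit quaternion [x, y, z, w].
In Python, from station import manip gives the robot as it stands.
- The arm moves only by the tool apply_moves, never from a script. Its argument "motion" is a list of rows, each a list of 5 numbers: the finger opening in mm, from 0 to 85.4, then the shift along the tool's x, y, z in units of 30 mm (1.0 is 30 mm), then the turn about the tool's y in units of 10 degrees (1.0 is 10 degrees). In form: [[fingers, x, y, z, twist], ...]. A call has 1 to 12 rows; each row is the pose to reach, as a shift and turn from the pose commanded when the call began, along the tool's axes at that moment; what a row does not reach only later rows make up. A row lasts 1/8 s, in which the tool goes at most 62.5 mm and 10.7 degrees, less where a joint would pass 70% of its speed; a pose out of reach is approached as far as the arm can. A call with a gripper value outside its range is refused whole. The fingers move at their own pace and stop on an object; "squeeze" is the grip in N (left out, the last holds). Time passes only in rows, so rows that repeat a pose let the fingers close. It gives the time, the measured TCP pose, the force and the opening at its end, in the units of the state.
- manip.sense(): the state, without advancing time (a new reading comes with each control period).
- manip.snapshot(name): name is "scene" or "top"; returns the picture (480x640x3 uint8, red, green, blue); there is no depth.
- manip.get_calibration(name): a dict with "intrinsics" (3x3 intrinsics, pixels), "extrinsics" (4x4, takes a point from camera to world coordinates). Camera axes: x right, y up, looking along -z (the intrinsics and any distortion apply to the point x, -y, -z); pixel columns grow to the right and rows downward; lengths in m; the calibration is good to about 2 mm. A picture is of the moment at which its call begins. get_calibration takes no time and is no camera call.
- manip.sign_off(): hands the job in, once; it reports no verdict.
The state is a dict: "t": time; "q": joint angles; "qd": joint speeds; "tau": joint torques, N m; "tcp_pos": TCP position; "tool_rot": TCP orientation; "force": force on the tool from outside, world axes, zero at the start; "ft_torque": the same for the moment, N m; "finger_gap": opening from 0.0 (shut) to 1.0 (fully open).
Only numpy, scipy, OpenCV 4.12 (cv2) and the standard library are available. Lean on these libraries where they do the work, as an engineer would, in place of code of your own. Each camera call takes 0.05 s, during which the arm holds its last target.

## Task

Take the blue-topped column cartridge out of the white stand and slide it upright, fully down, into the black slot on the shuttle of the index rail. Then pull up the red knob of the lock plunger, slide the shuttle one hole towards the green end block and let the pin drop fully home in that next hole. Finish while holding the red knob with the pin fully home: do not let go of it; leave the yellow-topped cartridge in its place and the other things on the bench alone.

Things in the scene. Friction and masses are not known exactly. Their poses are not given: they have to be found in the camera images.
- blue_cartridge: Flat upright aluminium cartridge, a slab 9 mm thick (own x) by 64 mm wide (own y) by 60 mm high, with a blue plastic grip head on top, 14 mm thick (x) by 44 mm wide (y) by 26 mm high, so 86 mm in all; 0.08 to 0.17 kg. Origin: centre of its underside, z up; the grip head's centre is 73 mm above it. Either way round fits the slot. It stands loose in one of the two slots of the stand.
- yellow_cartridge: The same cartridge with a yellow grip head, standing in the other slot of the stand. It stays there. Origin and axes as for the blue one.
- stand: White plastic stand, fixed, 150 mm (own x) by 100 mm (own y), 10 mm thick base. Origin: centre of its underside. Two upright pockets at x = -40 and +40 mm take one cartridge each (slab thickness along x), floor 10 mm above the bench, walls up to 38 mm above the bench, 2.5 mm play on each side. Which cartridge is in which pocket varies. A tall black computer tower stands behind, its front about 0.64 m ahead of the robot: keep the wrist clear of it.
- index_rail: Fixed index rail: dark steel base plate 100 mm (own x) by 330 mm (own y), with a green end block at its +y end (about to the robot's left) and a black one at -y, both 40 mm high. On it a brass index bar, top 24 mm above the bench, with three round holes of 12 mm in a row along y, 60 mm apart. Origin: centre of its underside. Its yaw varies.
- shuttle (a joint): Travel of the shuttle (aluminium deck 88 x 170 mm, deck top 34 mm above the bench) along the index rail's +y, towards the green end block, in m: about 0 at the first hole (start), 0.060 at the next hole (wanted), 0.120 at the last. About 1.5 mm play either way with the pin home; about 1.5 N friction when unlocked. A red pointer at the middle of the deck's near edge shows the station against three white marks on the base plate, one for each hole.
- slot_floor (a point): Centre of the floor of the black cartridge slot on the shuttle, 39 mm above the bench; x across the slot (along the cartridge's thickness, same as the rail's x), y along it, z up. The slot is 11.6 mm by 67 mm inside, walls 28 mm high with a flared lead-in of 8 mm more. When seated the cartridge's underside is on this point. It moves with the shuttle.
- lock_pin (a joint): Lift of the lock plunger's pin in m: 0 = fully home (the pin stands 12 mm deep in a hole of the bar and locks the shuttle), at about 0.012 the 9 mm pin just clears the bar, 0.022 = fully pulled up. A spring pushes it down with about 4 N at home and 6 N fully up. Released over a hole it drops in; between holes it rides on the bar.
- lock_knob: Red round knob on top of the plunger, upright cylinder 26 mm in diameter and 26 mm high. Origin: its centre, 82 mm above the bench when the pin is home. It rides on the shuttle 92 mm from the slot, towards the black end; under it a steel housing of 20 mm diameter, between 36 and 64 mm above the bench (17 mm radius flange at its foot). It rises with the pin and is pulled straight up.
- septa_jar: Bystander: small white jar with green lid, 39 mm wide, 47 mm high, left of the rail. Origin: centre of its underside.
- timer: Bystander: white lab timer, 62x70x19 mm, left of the rail. Origin: centre of its underside.
- ferrule_tin: Bystander: round white tin, 55 mm wide, 18 mm high, left of the rail. Origin: centre of its underside.
- wrench_a: Bystander: small open-end wrench, 117 mm long, 6 mm high, near the front edge. Origin: centre of its underside.
- tube_union: Bystander: steel tube union, 36x16x14 mm, near the front edge. Origin: centre of its underside.

How it is judged:
By the outcome, as a careful person would: the job done as asked, in the order asked, and still so for the second after the job is handed in, while the arm keeps its last pose, push and grip.
It also fails if it takes over 48 s, if anything falls off the work surface, if the arm or the gripper's body presses on something with over 40 N, if the wrist force passes 120 N, or if a joint passes its speed limit or range.

## Working session

There is one attempt and no reset: what is moved stays moved. The work goes in short steps, Python scripts to look and compute and a tool call to move; the robot and the scene stay as the last step left them, time stands still between calls to the robot, and variables do not carry over. Pictures are saved under pics/ and viewed, and the job is handed in when it is done.

Besides the shell and the picture viewer there is one more tool, called after "Emit:" by a JSON object that holds its "method" and its "body". apply_moves: Moves the arm, as the interface text tells. Its arguments: {"type":"object","properties":{"motion":{"type":"array"},"squeeze":{"type":"number"}},"required":["motion"]}

```bash
mkdir -p pics; ls; python3 - <<'E'
from station import manip
import cv2, numpy as np
np.set_printoptions(precision=4,suppress=True)
s=manip.sense(); print(s); print(manip.grasp_offset)
for n in("scene","top"):
    im=manip.snapshot(n); cv2.imwrite(f"pics/{n}0.png",im[:,:,::-1])
    c=manip.get_calibration(n); print(n,c)
E
```

```text
pics
{'t': 0.0, 'q': array([-1.5065,  0.5285,  1.4339, -0.    ,  1.1814, -0.1785]), 'qd': array([-0.0001, -0.0006,  0.0017,  0.0011,  0.0009, -0.0007]), 'tau': array([  0.0007, -44.2345, -17.8023,  -0.0003,   0.0086,  -0.    ]), 'tcp_pos': array([ 0.1503, -0.6059,  0.2304]), 'tool_rot': array([-0.0856,  0.7027, -0.7011,  0.0857]), 'force': array([ 1.0418, -0.0798,  0.4306]), 'ft_torque': array([ 0.0071, -0.0154,  0.0301]), 'finger_gap': 1.0007612221450202}
0.0187
scene {'intrinsics': array([[498.9692,   0.    , 319.1855],
       [  0.    , 498.9692, 242.92  ],
       [  0.    ,   0.    ,   1.    ]]), 'extrinsics': array([[ 0.4695,  0.6635, -0.5826, -0.2635],
       [-0.8827,  0.3668, -0.2936, -0.2042],
       [ 0.0189,  0.6521,  0.7579,  0.9812],
       [ 0.    ,  0.    ,  0.    ,  1.    ]])}
top {'intrinsics': array([[460.8292,   0.    , 316.164 ],
       [  0.    , 460.8292, 238.2369],
       [  0.    ,   0.    ,   1.    ]]), 'extrinsics': array([[-0.0179,  0.9882, -0.1522,  0.2628],
       [-0.9998, -0.0162,  0.0122,  0.1417],
       [ 0.0095,  0.1524,  0.9883,  1.3808],
       [ 0.    ,  0.    ,  0.    ,  1.    ]])}
```

View pics/scene0.png

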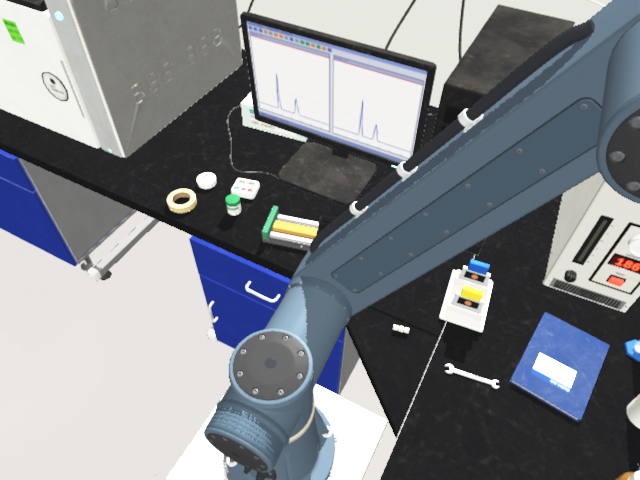

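View pics/top0.png

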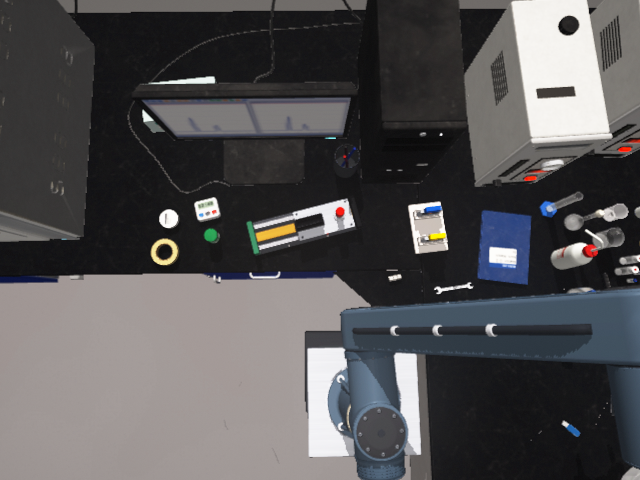

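```bash
python3 - <<'E'
import cv2
im=cv2.imread("pics/top0.png")
c=im[185:265,235:365]; cv2.imwrite("pics/c_rail.png",cv2.resize(c,None,fx=6,fy=6,interpolation=cv2.INTER_CUBIC))
c=im[190:300,380:490]; cv2.imwrite("pics/c_stand.png",cv2.resize(c,None,fx=5,fy=5,interpolation=cv2.INTER_CUBIC))
im=cv2.imread("pics/scene0.png")
c=im[245:340,430:510]; cv2.imwrite("pics/c_stand2.png",cv2.resize(c,None,fx=6,fy=6,interpolation=cv2.INTER_CUBIC))
E
```

```text
(no output)
```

View pics/c_rail.png

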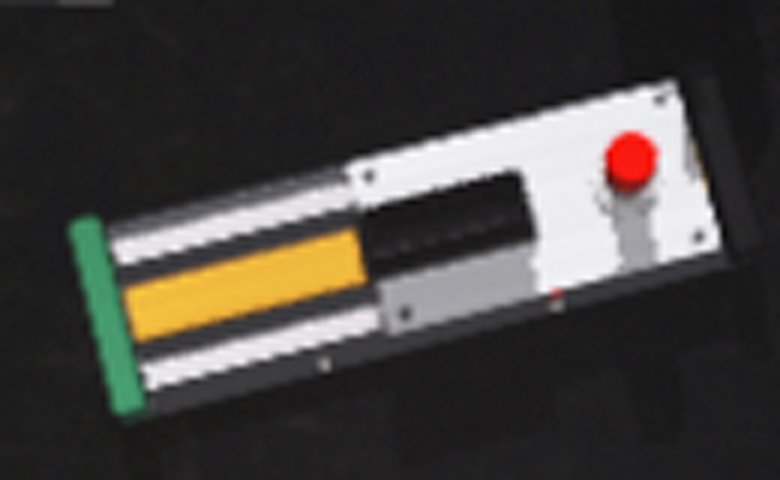

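View pics/c_stand.png

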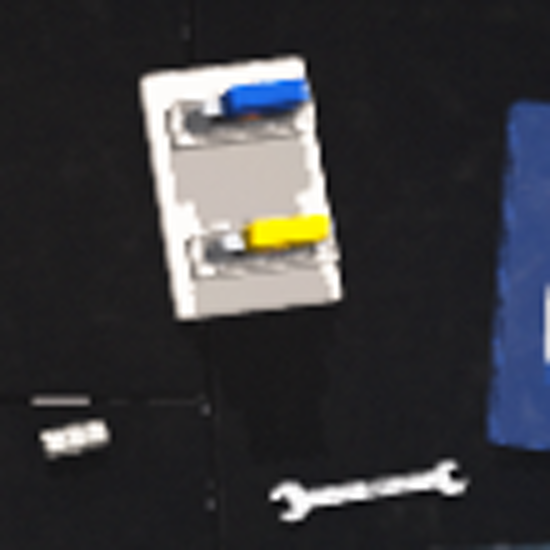

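View pics/c_stand2.png

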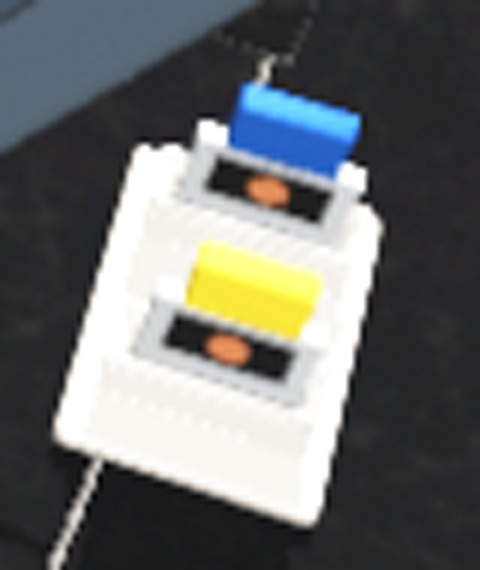

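```bash
cat > h.py <<'E'
import cv2, numpy as np
from scipy.spatial.transform import Rotation as Ro
from station import manip
np.set_printoptions(precision=4,suppress=True)
def ray(n,uv):
    c=manip.get_calibration(n);K=c["intrinsics"];E=c["extrinsics"]
    d=np.array([(uv[0]-K[0,2])/K[0,0],-(uv[1]-K[1,2])/K[1,1],-1.])
    d=E[:3,:3]@d; return E[:3,3],d/np.linalg.norm(d)
def onz(n,uv,z):
    o,d=ray(n,uv); return o+d*(z-o[2])/d[2]
def tri(uv1,uv2,n1="top",n2="scene"):
    o1,d1=ray(n1,uv1);o2,d2=ray(n2,uv2)
    A=np.stack([d1,-d2],1);t=np.linalg.lstsq(A,o2-o1,rcond=None)[0]
    a=o1+t[0]*d1;b=o2+t[1]*d2; return (a+b)/2,np.linalg.norm(a-b)
def proj(n,P):
    c=manip.get_calibration(n);K=c["intrinsics"];E=c["extrinsics"]
    p=E[:3,:3].T@(np.asarray(P)-E[:3,3]); return np.array([K[0,0]*p[0]/-p[2]+K[0,2],-K[1,1]*p[1]/-p[2]+K[1,2]])
COL={"blue":((100,150,90),(125,255,255)),"yellow":((25,150,120),(34,255,255)),"red":((0,170,120),(6,255,255)),"red2":((174,170,120),(180,255,255)),"green":((60,90,60),(90,255,255)),"orange":((18,120,120),(24,255,255))}
def blobs(im,col,roi,amin=8):
    x0,y0,x1,y1=roi; h=cv2.cvtColor(im[y0:y1,x0:x1],cv2.COLOR_BGR2HSV)
    m=cv2.inRange(h,*COL[col])
    if col=="red": m|=cv2.inRange(h,*COL["red2"])
    n,l,st,ce=cv2.connectedComponentsWithStats(m)
    out=[]
    for i in range(1,n):
        if st[i,4]>=amin:
            ys,xs=np.nonzero(l==i); out.append((st[i,4],ce[i]+[x0,y0],cv2.minAreaRect(np.stack([xs+x0,ys+y0],1).astype(np.float32))))
    return sorted(out,key=lambda t:-t[0])
def snap(n,name):
    im=manip.snapshot(n)[:,:,::-1].copy(); cv2.imwrite(f"pics/{name}.png",im); return im
def tool():
    s=manip.sense(); return s["tcp_pos"],Ro.from_quat(s["tool_rot"]).as_matrix(),s
def rel(target,zdir=None):
    """shift (units) and twist to TCP target with jaws along zdir (xy)"""
    p,R,s=tool(); print("t",round(s["t"],2),"tcp",p,"F",s["force"],"gap",s["finger_gap"]*85)
    print("R cols x,y,z",R[:,0],R[:,1],R[:,2])
    print("shift units",R.T@(np.asarray(target)-p)/0.03)
    if zdir is not None:
        for sg in(1,-1):
            z=R.T@np.array([sg*zdir[0],sg*zdir[1],0]); print("twist units",np.degrees(np.arctan2(z[0],z[2]))/10)
E
python3 - <<'E'
from h import *
t=cv2.imread("pics/top0.png");s=cv2.imread("pics/scene0.png")
b1=blobs(t,"blue",(400,190,450,230))[0];b2=blobs(s,"blue",(450,250,500,290))[0]
y1=blobs(t,"yellow",(400,220,460,260))[0];y2=blobs(s,"yellow",(440,270,500,310))[0]
for n,a,b in(("blue",b1,b2),("yel",y1,y2)):
    print(n,a,b); print(onz("top",a[1],.083),onz("scene",b[1],.083),tri(a[1],b[1]))
k=blobs(t,"red",(320,190,360,230))[0];print("knob",k,onz("top",k[1],.082))
g=blobs(t,"green",(235,200,270,265))[0];print("green",g,onz("top",g[1],.02))
o=blobs(t,"orange",(245,200,310,265))[0];print("bar",o,onz("top",o[1],.024), [onz("top",c,.024) for c in cv2.boxPoints(o[2])])
p,R,_=tool();print(p,R)
E
```

```text
blue (np.int32(81), array([432.5062, 208.8519]), ((432.5975646972656, 208.87806701660156), (5.190281867980957, 15.349983215332031), 83.6598129272461)) (np.int32(197), array([478.401 , 266.6904]), ((478.43121337890625, 266.2294006347656), (21.263744354248047, 11.302350997924805), 16.699241638183594))
[ 0.5429 -0.2114  0.083 ] [ 0.5404 -0.2106  0.083 ] (array([ 0.5431, -0.2113,  0.0806]), np.float64(0.0015912214682379938))
yel (np.int32(75), array([437.4   , 235.5333]), ((437.4384765625, 235.50772094726562), (4.589284896850586, 15.380306243896484), 82.87498474121094)) (np.int32(145), array([470.9241, 294.5655]), ((471.0, 294.5), (19.922346115112305, 7.273238182067871), 18.43494987487793))
[ 0.4648 -0.221   0.083 ] [ 0.4561 -0.2182  0.083 ] (array([ 0.465 , -0.2209,  0.0739]), np.float64(0.005586786297431632))
knob (np.int32(57), array([339.5965, 211.3158]), ((339.7500305175781, 211.25003051757812), (7.071067810058594, 7.77817440032959), 45.0)) [0.5401 0.0569 0.082 ]
green (np.int32(203), array([252.2315, 237.1232]), ((252.3235626220703, 237.2941436767578), (34.1975212097168, 5.820854663848877), 75.96376037597656)) [0.4789 0.3158 0.02  ]
bar (np.int32(363), array([275.1322, 232.2259]), ((275.3100891113281, 232.20594787597656), (9.020819664001465, 40.289306640625), 75.57923126220703)) [0.4919 0.2471 0.024 ] [array([0.491, 0.308, 0.024]), array([0.5195, 0.1914, 0.024 ]), array([0.4929, 0.185 , 0.024 ]), array([0.4645, 0.3013, 0.024 ])]
[ 0.1502 -0.606   0.2304] [[-0.9707 -0.0001  0.2404]
 [-0.2404  0.002  -0.9707]
 [-0.0004 -1.     -0.0019]]
```

```bash
python3 - <<'E'
from h import *
rel([.542,-.211,.17],[.9925,.122])
E
```

```text
t 0.1 tcp [ 0.1502 -0.606   0.2304] F [0.0985 0.3001 0.7797] gap 84.83545501055735
R cols x,y,z [-0.9707 -0.2404 -0.0004] [-0.0001  0.002  -1.    ] [ 0.2404 -0.9707 -0.0019]
shift units [-15.8403   2.0382  -9.6384]
twist units -8.309836457775562
twist units 9.69016354222444
```

Emit:
{"method": "apply_moves", "body": {"motion": [[85,-1.0,0,-0.6,-0.5],[85,-2.6,0,-1.6,-1.3],[85,-4.2,0,-2.55,-2.2],[85,-5.8,0.0,-3.5,-3.0],[85,-7.4,0.0,-4.5,-3.9],[85,-9.0,0,-5.5,-4.7],[80,-10.6,0.0,-6.45,-5.6],[70,-12.2,0.0,-7.4,-6.4],[60,-13.8,0.0,-8.4,-7.25],[50,-15.0,0.6,-9.15,-7.9],[45,-15.7,1.4,-9.55,-8.25],[45,-15.84,2.0,-9.64,-8.31]]}}

```text
t: 1.6
tcp_pos: [0.5424, -0.2102, 0.1699]
tool_rot: [0.53, -0.468, 0.467, -0.53]
force: [-0.7, 0.1, 0.4]
finger_gap: 0.524
```

```bash
python3 - <<'E'
from h import *
snap("scene","scene1");snap("top","top1")
rel([.542,-.211,.066],[.9925,.122])
E
```

```text
t 1.7 tcp [ 0.5404 -0.2107  0.1689] F [ 0.6099  0.5856 -0.0311] gap 45.34770458096213
R cols x,y,z [ 0.1221 -0.9925 -0.0033] [-0.005   0.0027 -1.    ] [ 0.9925  0.1222 -0.0046]
shift units [0.0281 3.4281 0.0688]
twist units 0.0008110587235921549
twist units -17.999188941276408
```

View pics/scene1.png

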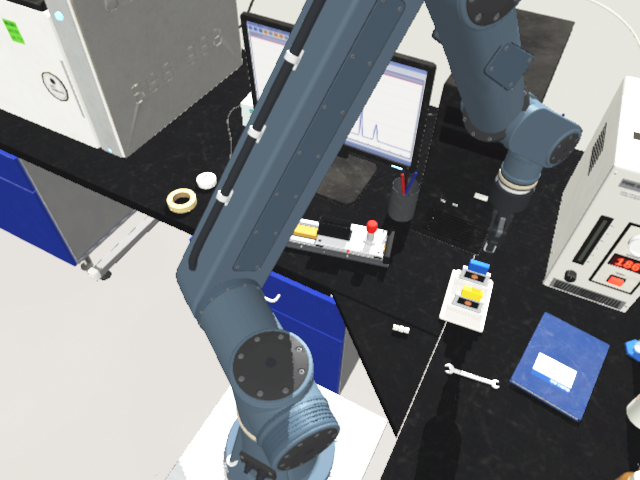

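View pics/top1.png

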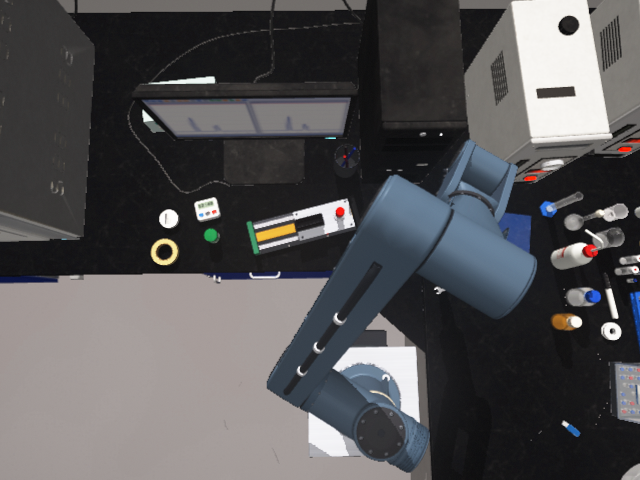

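```bash
python3 - <<'E'
from h import *
s=cv2.imread("pics/scene1.png");t=cv2.imread("pics/top1.png")
k2=blobs(s,"red",(355,215,390,245));k1=blobs(t,"red",(320,190,360,230))
print(k1[0][:2],k2[0][:2],onz("top",k1[0][1],.082),onz("scene",k2[0][1],.082),tri(k1[0][1],k2[0][1]))
b=blobs(s,"blue",(450,250,500,290))[0];print(b[:2])
print("tcp px",proj("scene",[.5404,-.2107,.1689]),"head exp px",proj("scene",[.542,-.211,.083]))
c=s[195:300,450:530]; cv2.imwrite("pics/c1.png",cv2.resize(c,None,fx=5,fy=5,interpolation=cv2.INTER_CUBIC))
E
```

```text
(np.int32(57), array([339.5965, 211.3158])) (np.int32(85), array([371.3176, 227.0235])) [0.5401 0.0569 0.082 ] [0.5349 0.0564 0.082 ] (array([0.5409, 0.0574, 0.0759]), np.float64(0.0019643969363255537))
(np.int32(203), array([478.468 , 266.5961]))
tcp px [488.7848 242.3268] head exp px [478.7764 266.2939]
```

View pics/c1.png

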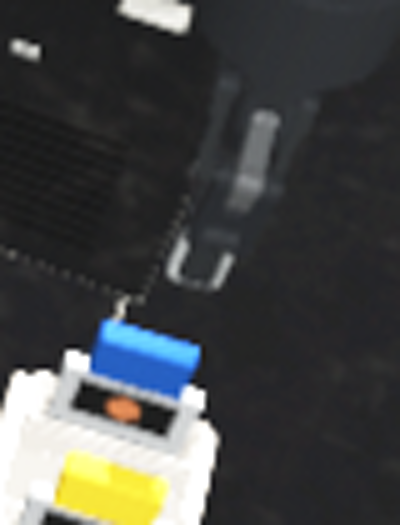

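Emit:
{"method": "apply_moves", "body": {"motion": [[45,0.03,1.0,0.05,0],[45,0.03,2.2,0.05,0],[45,0.03,3.0,0.05,0],[45,0.03,3.4,0.05,0],[45,0.03,3.4,0.05,0]], "squeeze": 40}}

```text
t: 2.33
tcp_pos: [0.5431, -0.2132, 0.0692]
tool_rot: [0.529, -0.469, 0.469, -0.529]
force: [0.4, -0.2, 0.5]
finger_gap: 0.523
```

```bash
python3 - <<'E'
from h import *
s=snap("scene","scene2")
rel([.542,-.211,.066],[.9925,.122])
c=s[195:300,440:520]; cv2.imwrite("pics/c2.png",cv2.resize(c,None,fx=5,fy=5,interpolation=cv2.INTER_CUBIC))
E
```

```text
t 2.38 tcp [ 0.5437 -0.2133  0.0699] F [ 0.2184 -0.0633  0.2095] gap 44.67459725925712
R cols x,y,z [ 0.1209 -0.9927  0.0006] [ 0.0007 -0.0005 -1.    ] [0.9927 0.1209 0.0006]
shift units [-0.0822  0.1299 -0.0475]
twist units -0.006363284629453016
twist units 17.99363671537055
```

View pics/c2.png

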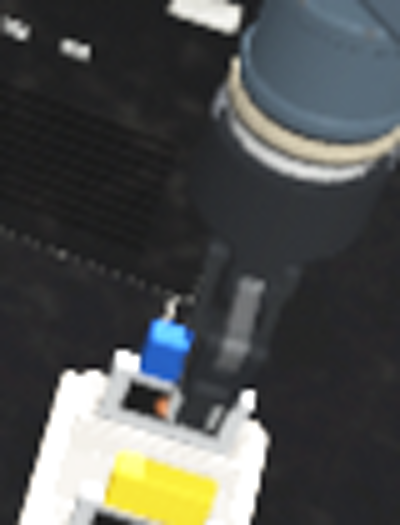

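```bash
python3 - <<'E'
from h import *
p,R,s=tool(); print(p,s["q"])
im=cv2.imread("pics/scene2.png")
big=cv2.resize(im[195:300,440:520],None,fx=6,fy=6,interpolation=cv2.INTER_CUBIC)
def dot(P,c):
    u=(proj("scene",P)-[440,195]+.5)*6; cv2.circle(big,tuple(int(v) for v in u),3,c,-1)
for sg in(-1,1):
  for w in(-.011,.011):
    for back in(.008,.03): dot(p+R@np.array([w,-back,sg*.0225]),(0,0,255) if sg<0 else (0,255,0))
for a in(-.022,.022):
  for z in(.07,.096): dot(np.array([.542,-.211,z])+R[:,0]*a-R[:,2]*.007,(255,0,255))
for b in np.arange(0,.2,.02): dot(p-R[:,1]*b,(0,255,255))
cv2.imwrite("pics/c2b.png",big)
E
```

```text
[ 0.5437 -0.2133  0.0699] [-0.565   0.6978  1.6611 -0.0001  0.7819 -0.6861]
```

View pics/c2b.png

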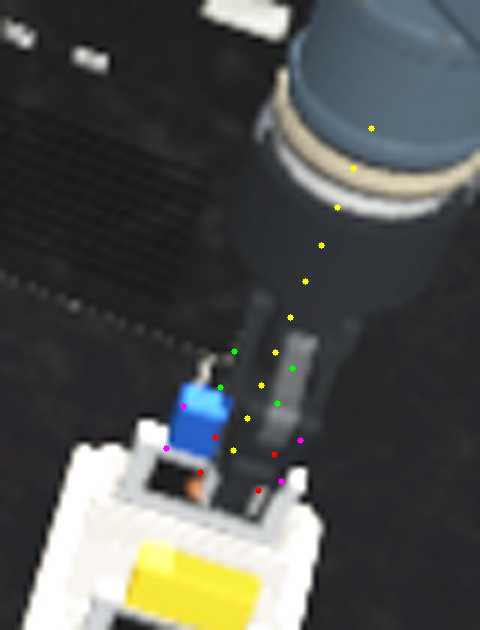

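Emit:
{"method": "apply_moves", "body": {"motion": [[45,-0.05,0.12,-0.03,0],[20,-0.05,0.12,-0.03,0],[5,-0.05,0.12,-0.03,0],[5,-0.05,0.12,-0.03,0],[5,-0.05,0.12,-0.03,0]], "squeeze": 40}}

```text
t: 3.0
tcp_pos: [0.543, -0.2112, 0.0663]
tool_rot: [-0.53, 0.468, -0.469, 0.53]
force: [0.3, 0.3, 4.2]
finger_gap: 0.157
```

Emit:
{"method": "apply_moves", "body": {"motion": [[5,0,-0.3,0,0],[5,0,-0.8,0,0],[5,0,-1.5,0,0],[5,0,-2.5,0,0],[5,0,-3.5,0,0],[5,0,-4.1,0,0],[5,0,-4.1,0,0]]}}

```text
t: 3.88
tcp_pos: [0.5435, -0.2116, 0.1909]
tool_rot: [-0.529, 0.467, -0.47, 0.53]
force: [0.1, 0.1, -1.6]
finger_gap: 0.152
```

```bash
python3 - <<'E'
from h import *
s=snap("scene","scene3");t=snap("top","top3")
rel([.518,.146,.19],[.971,.237])
b=blobs(s,"blue",(440,150,560,290));print(b[0][:2])
p,R,_=tool(); print("expected head px",proj("scene",p+[0,0,.017]))
c=s[170:310,430:560]; cv2.imwrite("pics/c3.png",cv2.resize(c,None,fx=4,fy=4,interpolation=cv2.INTER_CUBIC))
# deck white region in top
x0,y0,x1,y1=235,185,365,265
h=cv2.cvtColor(t[y0:y1,x0:x1],cv2.COLOR_BGR2HSV)
m=cv2.inRange(h,(0,0,120),(180,60,255))
cv2.imwrite("pics/m3.png",cv2.resize(m,None,fx=5,fy=5,interpolation=cv2.INTER_NEAREST))
c=s[200:280,250:410]; cv2.imwrite("pics/c3r.png",cv2.resize(c,None,fx=5,fy=5,interpolation=cv2.INTER_CUBIC))
E
```

```text
t 3.98 tcp [ 0.5421 -0.2107  0.1886] F [ 0.174  -0.3349 -1.0505] gap 13.573818451332555
R cols x,y,z [ 0.1221 -0.9925 -0.0004] [-0.0005  0.0003 -1.    ] [ 0.9925  0.1221 -0.0005]
shift units [-11.8999  -0.0424   0.6552]
twist units -0.6702153310641668
twist units 17.329784668935837
(np.int32(79), array([486.6456, 228.1013]))
expected head px [493.8143 230.4667]
```

View pics/c3.png

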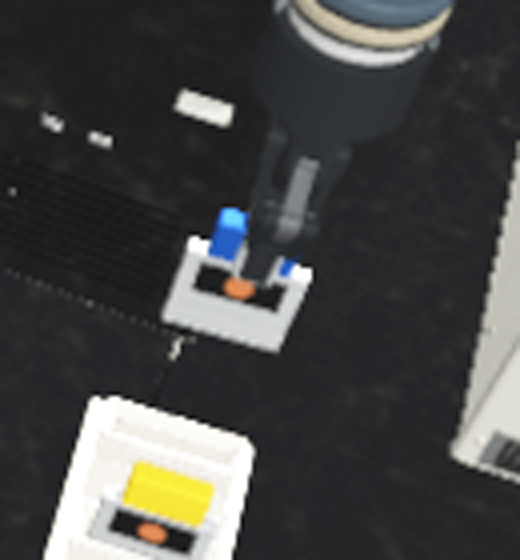

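View pics/m3.png

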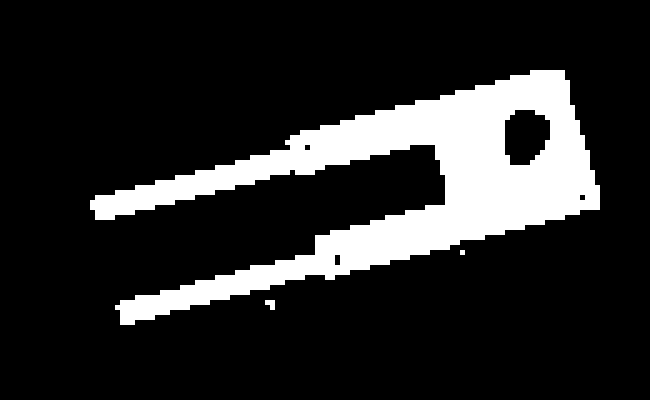

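View pics/c3r.png

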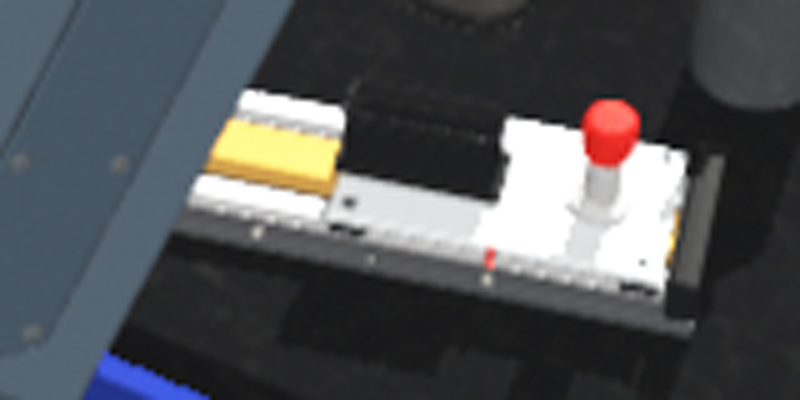

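```bash
python3 - <<'E'
from h import *
p,R,s=tool(); p=np.array([ 0.5421,-0.2107,0.1886])
im=cv2.imread("pics/scene3.png"); f=8; ox,oy=460,205
big=cv2.resize(im[oy:265,ox:530],None,fx=f,fy=f,interpolation=cv2.INTER_CUBIC)
def dot(P,c):
    u=(proj("scene",P)-[ox,oy]+.5)*f; cv2.circle(big,tuple(int(v) for v in u),3,c,-1)
for a in(-.032,.032):
  for z in(0,.06): dot(p+R@[a,.056-z,-.0045],(255,0,255))
for a in(-.022,.022):
  for z in(.06,.086): dot(p+R@[a,.056-z,-.007],(255,255,0))
for w in(-.011,.011): 
  for y in (0,.025):dot(p+R@np.array([w,-y,-.007]),(0,0,255))
cv2.imwrite("pics/c3b.png",big)
E
```

```text
(no output)
```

View pics/c3b.png

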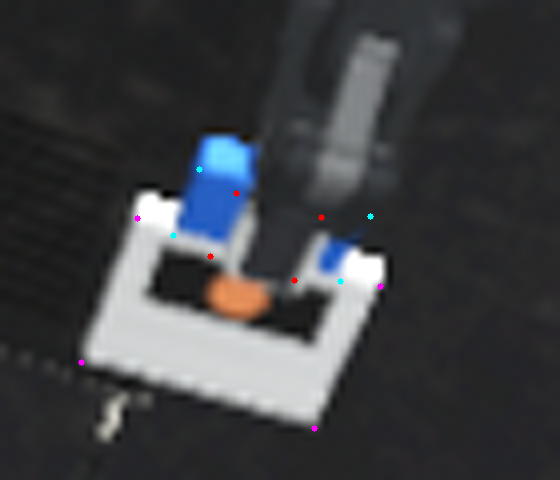

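```bash
python3 - <<'E'
from h import *
t=cv2.imread("pics/top3.png")
x0,y0,x1,y1=235,185,365,265
f=8
big=cv2.resize(t[y0:y1,x0:x1],None,fx=f,fy=f,interpolation=cv2.INTER_CUBIC)
g=cv2.cvtColor(big,cv2.COLOR_BGR2GRAY); m=(g>100).astype(np.uint8)
def fit(pts):
    W=np.array([onz("top",(np.array(q)+.5)/f-.5+[x0,y0],.034)[:2] for q in pts]).astype(np.float32)
    v=cv2.fitLine(W,cv2.DIST_HUBER,0,.001,.001).ravel(); return v
far=[];near=[];right=[]
for c in range(62*f,106*f,4):
    r=np.nonzero(m[:,c])[0]; far.append((c,r[0]))
for c in range(68*f,90*f,4):
    r=np.nonzero(m[:,c])[0]; near.append((c,r[-1]))
for c in range(95*f,116*f,4):
    r=np.nonzero(m[:,c])[0]; near.append((c,r[-1]))
for r in range(17*f,38*f,4):
    c=np.nonzero(m[r])[0]; right.append((c[-1],r))
for n,q in(("far",far),("near",near),("right",right)):
    v=fit(q); a=np.degrees(np.arctan2(v[1],v[0])); print(n,v,a)
    globals()[n+"_v"]=v
ax=np.array([-np.sin(np.radians(13.7)),np.cos(np.radians(13.7))]);nx=np.array([ax[1],-ax[0]])
print("far off",nx@far_v[2:],"near",nx@near_v[2:],"right",ax@right_v[2:],"knob",nx@[.5401,.0569],ax@[.5401,.0569])
E
```

```text
far [ 0.2376 -0.9714  0.5699  0.122 ] -76.2554
near [ 0.238  -0.9713  0.4796  0.112 ] -76.23159
right [0.965  0.2621 0.5488 0.0196] 15.196067
far off 0.5826161720448618 near 0.4924778563521698 right -0.11089408884843326 knob 0.5382097702218624 -0.07263513776217459
```

Emit:
{"method": "apply_moves", "body": {"motion": [[5,-0.6,0,0.03,0],[5,-1.8,0,0.1,-0.1],[5,-3.3,0,0.2,-0.2],[5,-5.0,0,0.3,-0.3],[5,-6.7,0,0.4,-0.4],[5,-8.4,0,0.5,-0.5],[5,-10.0,0,0.58,-0.6],[5,-11.2,0,0.63,-0.67],[5,-11.75,0,0.65,-0.67],[5,-11.9,0.5,0.65,-0.67],[5,-11.9,1.2,0.65,-0.67],[5,-11.9,1.2,0.65,-0.67]]}}

```text
t: 5.48
tcp_pos: [0.5166, 0.1445, 0.1503]
tool_rot: [0.557, -0.439, 0.436, -0.554]
force: [-0.3, 0.6, -1.4]
finger_gap: 0.161
```

```bash
python3 - <<'E'
from h import *
s=snap("scene","scene4");t=snap("top","top4")
rel([.518,.1465,.146],[.9715,.2372])
E
```

```text
t 5.58 tcp [0.5183 0.1447 0.1522] F [ 1.0286 -0.1359 -1.3754] gap 13.32413071588065
R cols x,y,z [ 0.2355 -0.9719 -0.    ] [-0.0012 -0.0003 -1.    ] [ 0.9719  0.2355 -0.0012]
shift units [-0.0599  0.2064  0.0039]
twist units -0.009686322525338107
twist units 17.990313677474663
```

View pics/scene4.png

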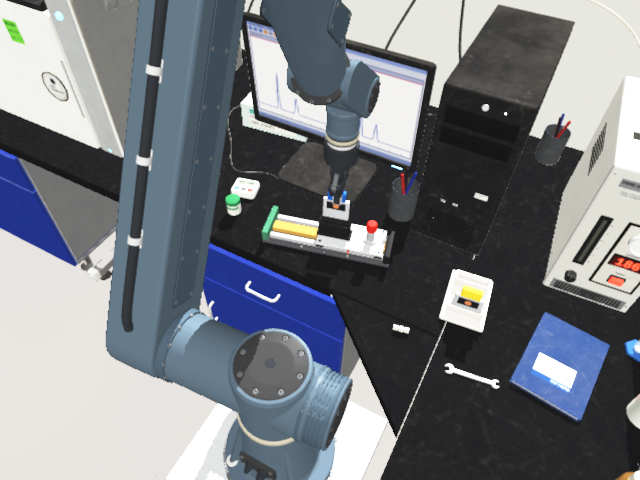

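View pics/top4.png

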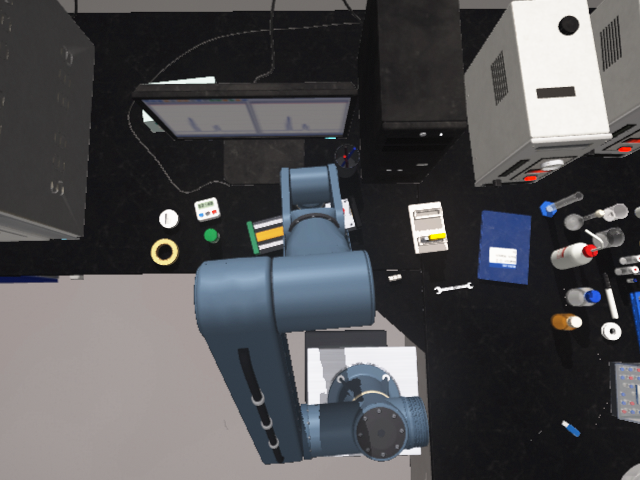

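```bash
cat > ov.py <<'E'
from h import *
def overlay(fn,out,p,R,box=(300,175,400,260),f=8,slotpos=None,ax=None):
    im=cv2.imread(fn); ox,oy,x1,y1=box
    big=cv2.resize(im[oy:y1,ox:x1],None,fx=f,fy=f,interpolation=cv2.INTER_CUBIC)
    def dot(P,c):
        u=(proj("scene",P)-[ox,oy]+.5)*f; cv2.circle(big,tuple(int(v) for v in u),2,c,-1)
    if p is not None:
      for a in(-.032,.032):
        for z in(0,.06): dot(p+R@[a,.056-z,-.0045],(255,0,255))
    if slotpos is not None:
      a=np.array([-np.sin(ax),np.cos(ax),0]);n=np.array([a[1],-a[0],0])
      for sx in(-1,1):
        for sy in(-1,1):
          for z in(0,.028): dot(np.array(slotpos)+[0,0,z]+n*sx*.0058+a*sy*.0335,(0,255,0))
      k=np.array(slotpos)-.092*a
      for th in np.linspace(0,6.28,13): 
        for z in(.069,.095): dot(np.array([k[0],k[1],z])+.013*np.array([np.cos(th),np.sin(th),0]),(255,255,0))
    cv2.imwrite(out,big)
E
python3 - <<'E'
from ov import *
p,R,s=tool()
overlay("pics/scene4.png","pics/o4.png",p,R,slotpos=[.518,.1465,.039],ax=np.radians(13.75))
E
```

```text
(no output)
```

View pics/o4.png

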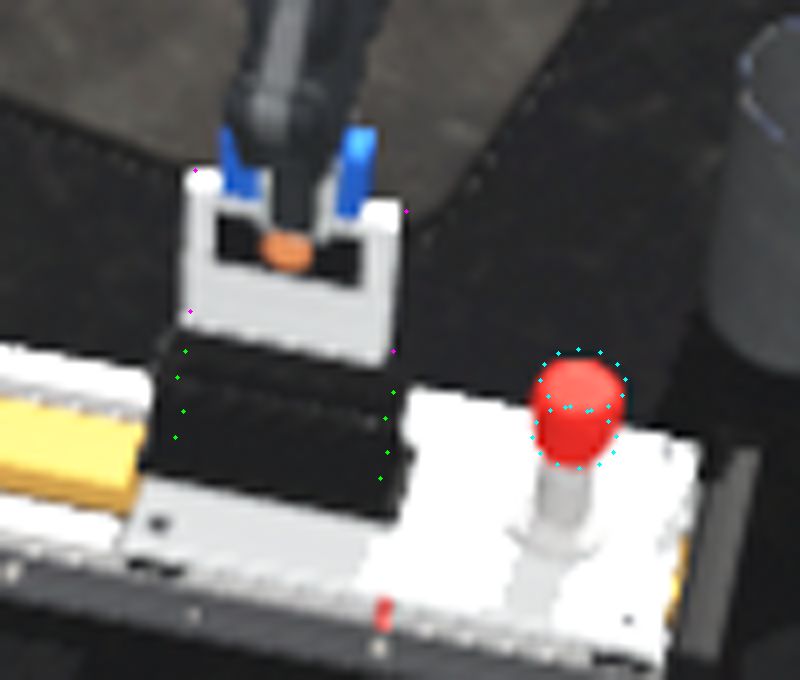

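```bash
python3 - <<'E'
from ov import *
ims=[];ps=[]
for i in range(8):
    ims.append(manip.snapshot("scene")[:,:,::-1].astype(float)); s=manip.sense(); ps.append(s["tcp_pos"]); R=Ro.from_quat(s["tool_rot"]).as_matrix()
ps=np.array(ps); print(ps); p=ps.mean(0); print(p,s["force"])
cv2.imwrite("pics/scene5.png",np.mean(ims,0).astype(np.uint8)); 
overlay("pics/scene5.png","pics/o5.png",p,R,slotpos=[.518,.1465,.039],ax=np.radians(13.75))
E
```

```text
[[0.5187 0.1449 0.1527]
 [0.5189 0.145  0.1531]
 [0.519  0.1452 0.1533]
 [0.5189 0.1453 0.1533]
 [0.5188 0.1454 0.1533]
 [0.5187 0.1455 0.1533]
 [0.5186 0.1456 0.1532]
 [0.5186 0.1457 0.1531]]
[0.5188 0.1453 0.1532] [-0.3061  0.2397 -1.1992]
```

View pics/o5.png

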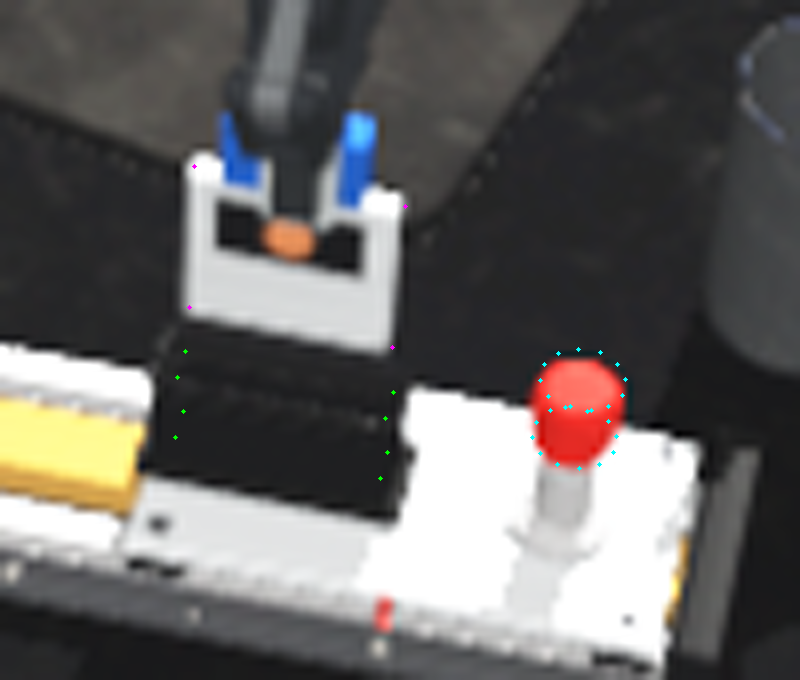

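```bash
python3 - <<'E'
from ov import *
im=cv2.imread("pics/scene5.png").astype(float)
g=(255*np.clip(im/90,0,1)**.6).astype(np.uint8); cv2.imwrite("pics/g5.png",g)
p=np.array([.5186,.1457,.1531]);_,R,_=tool()
overlay("pics/g5.png","pics/o5g.png",p,R,box=(312,205,362,250),f=16,slotpos=[.518,.1465,.039],ax=np.radians(13.75))
E
```

View pics/o5g.png

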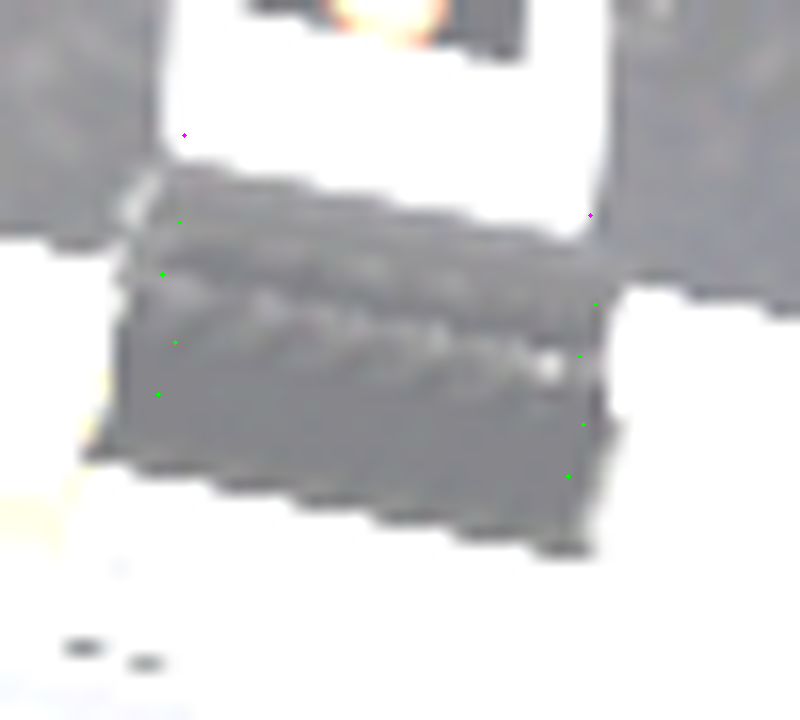

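```bash
python3 - <<'E'
from h import *
a=np.array([-np.sin(np.radians(13.75)),np.cos(np.radians(13.75)),0]);n=np.array([a[1],-a[0],0])
o=np.array([312,205])
def px(u,v): return np.array([u+.5,v+.5])/16-.5+o
P=[onz("scene",px(85,455),.034),onz("scene",px(595,550),.034)]
S=np.array([.518,.1465,0])
for q in P: print(q, "along",(q-S)@a,"across",(q-S)@n)
# slab bottom corners near (z = .0971)
for uv in((165,158),(585,238)):
    q=onz("scene",px(*uv),.0971); print("slab",q,(q-S)@a,(q-S)@n)
# pointer / marks
im=cv2.imread("pics/scene5.png")
for b in blobs(im,"red",(340,240,356,260),4): print("pointer",b[:2])
k=blobs(im,"red",(355,215,390,240))[0]; q=onz("scene",k[1],.082);print("knob",(q-S)@a,(q-S)@n)
rel([.518,.1465,.1])
E
```

```text
[0.4912 0.1837 0.034 ] along 0.04245034372188702 across -0.017177990610208107
[0.5125 0.1037 0.034 ] along -0.040266979412551925 across -0.015521550976625309
slab [0.5009 0.176  0.0971] 0.032706990612297746 -0.00959590048931491
slab [0.5171 0.1121 0.0971] -0.03322060353211404 -0.009105007388246279
knob -0.09154504918405737 -0.004978554151206993
t 5.97 tcp [0.5186 0.1457 0.1531] F [-0.3061  0.2397 -1.1992] gap 13.213025606042502
R cols x,y,z [ 0.2369 -0.9715  0.0002] [ 0.0009  0.0001 -1.    ] [0.9715 0.2369 0.0009]
shift units [-0.0315  1.7712 -0.0129]
```

Emit:
{"method": "apply_moves", "body": {"motion": [[5,-0.03,0.3,0,0],[5,-0.03,0.6,0,0],[5,-0.03,0.8,0,0],[5,-0.03,0.8,0,0],[5,-0.03,0.95,0,0],[5,-0.03,0.95,0,0]]}}

```text
t: 6.72
tcp_pos: [0.518, 0.1466, 0.124]
tool_rot: [0.556, -0.437, 0.437, -0.556]
force: [-0.6, 0.9, -1.7]
finger_gap: 0.16
```

```bash
python3 - <<'E'
from ov import *
s=snap("scene","scene6")
p,R,st=tool(); rel([.518,.1465,.095])
overlay("pics/scene6.png","pics/o6.png",p,R,box=(305,185,385,255),f=9,slotpos=[.518,.1465,.039],ax=np.radians(13.75))
E
```

```text
t 6.78 tcp [0.5181 0.1466 0.1242] F [-0.1018 -0.1551 -1.0612] gap 13.432707338842787
R cols x,y,z [ 0.237  -0.9715 -0.    ] [-0.  0. -1.] [ 0.9715  0.237  -0.    ]
shift units [ 0.0014  0.9723 -0.0047]
```

View pics/o6.png

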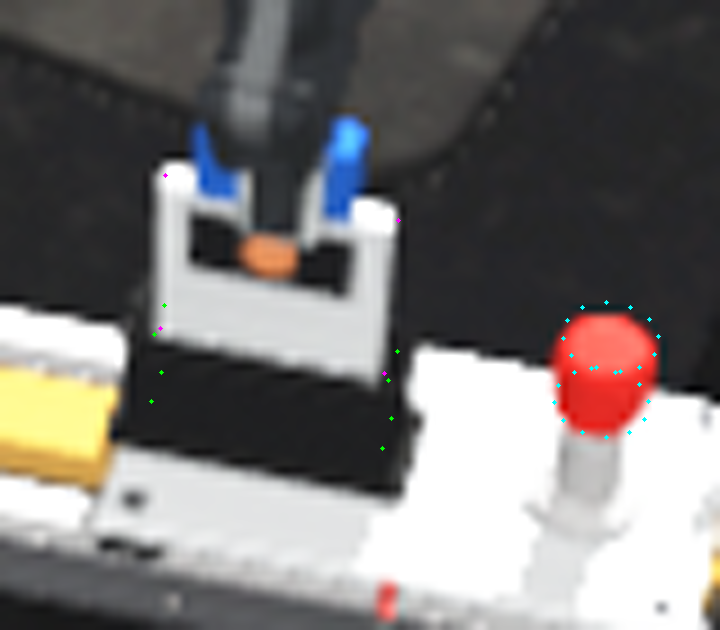

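Emit:
{"method": "apply_moves", "body": {"motion": [[5,0,0.15,0,0],[5,0,0.3,0,0],[5,0,0.4,0,0],[5,0,0.5,0,0],[5,0,0.5,0,0]]}}

```text
t: 7.4
tcp_pos: [0.5179, 0.1465, 0.1089]
tool_rot: [0.556, -0.437, 0.437, -0.556]
force: [-0.2, 0.1, -1.0]
finger_gap: 0.157
```

Emit:
{"method": "apply_moves", "body": {"motion": [[5,0,0.15,0,0],[5,0,0.3,0,0],[5,0,0.4,0,0],[5,0,0.45,0,0],[5,0,0.45,0,0]]}}

```text
t: 8.02
tcp_pos: [0.5181, 0.1466, 0.0956]
tool_rot: [0.556, -0.437, 0.437, -0.556]
force: [0.5, 0.6, -1.2]
finger_gap: 0.154
```

Nearly seated, no contact yet; inch down until force shows.

Emit:
{"method": "apply_moves", "body": {"motion": [[5,0,0.06,0,0],[5,0,0.1,0,0],[5,0,0.1,0,0]]}}

```text
t: 8.4
tcp_pos: [0.5185, 0.1466, 0.0952]
tool_rot: [-0.556, 0.436, -0.437, 0.557]
force: [-3.9, -0.5, 14.9]
finger_gap: 0.158
```

Emit:
{"method": "apply_moves", "body": {"motion": [[5,0,-0.06,0,0],[15,0,-0.06,0,0],[40,0,-0.06,0,0],[45,0,-0.06,0,0],[45,0,-0.06,0,0],[45,0,-0.6,0,0],[45,0,-1.6,0,0],[45,0,-2.6,0,0],[45,0,-2.6,0,0]]}}

```text
t: 9.52
tcp_pos: [0.5202, 0.1468, 0.1739]
tool_rot: [-0.554, 0.435, -0.439, 0.558]
force: [0.0, -0.6, -0.5]
finger_gap: 0.527
```

```bash
python3 - <<'E'
from ov import *
s=snap("scene","scene7")
p,R,st=tool()
# knob grasp target hover
a=np.array([-np.sin(np.radians(13.75)),np.cos(np.radians(13.75)),0])
print(np.array([.518,.1465,0])-.092*a)
rel([.5399,.0571,.155],[.9713,.2377])
overlay("pics/scene7.png","pics/o7.png",p,R,box=(305,165,385,255),f=7,slotpos=[.518,.1465,.039],ax=np.radians(13.75))
E
```

```text
[0.5399 0.0571 0.    ]
t 9.57 tcp [0.5189 0.1467 0.1724] F [-0.5874  0.1723 -0.052 ] gap 44.553039692866854
R cols x,y,z [ 0.2371 -0.9715  0.0006] [ 0.0036  0.0003 -1.    ] [0.9715 0.2371 0.0035]
shift units [ 3.0663  0.5818 -0.0311]
twist units -0.0034079140310861776
twist units 17.996592085968913
```

View pics/o7.png

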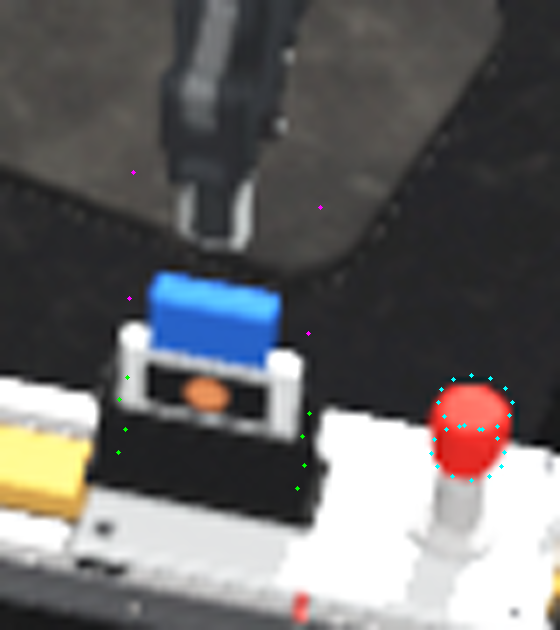

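Emit:
{"method": "apply_moves", "body": {"motion": [[50,0.8,0,-0.01,0],[50,2.2,0,-0.02,0],[50,3.0,0.0,-0.03,0],[50,3.05,0.6,-0.03,0],[50,3.05,0.6,-0.03,0],[50,3.05,0.6,-0.03,0]]}}

```text
t: 10.32
tcp_pos: [0.5385, 0.0578, 0.1524]
tool_rot: [0.556, -0.437, 0.436, -0.556]
force: [-0.0, 1.2, 0.1]
finger_gap: 0.584
```

```bash
python3 - <<'E'
from ov import *
s=snap("scene","scene8")
p,R,st=tool()
rel([.5399,.0571,.066],[.9713,.2377])
overlay("pics/scene8.png","pics/o8.png",None,R,box=(320,165,400,255),f=7)
E
```

```text
t 10.38 tcp [0.5388 0.0578 0.1528] F [ 0.146  -0.6322  0.1472] gap 49.82117539929981
R cols x,y,z [ 0.2375 -0.9714 -0.0002] [-0.0003  0.0001 -1.    ] [ 0.9714  0.2375 -0.0002]
shift units [0.0334 2.892  0.0306]
twist units -0.0010095451112569456
twist units 17.998990454888744
```

View pics/o8.png

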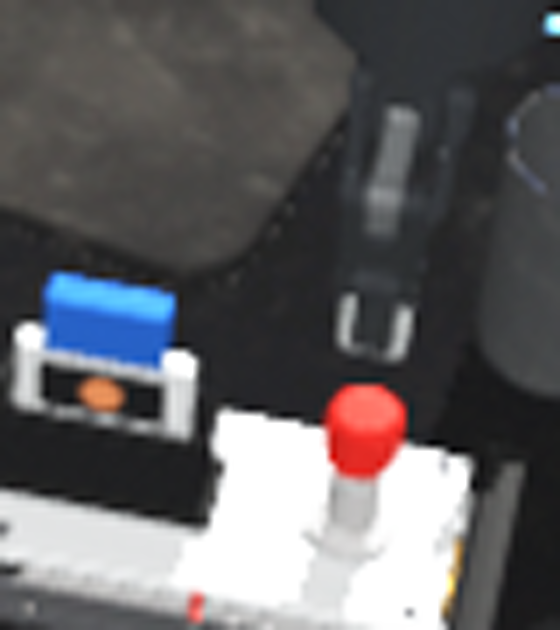

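Emit:
{"method": "apply_moves", "body": {"motion": [[50,0.02,0.8,0.02,0],[50,0.02,1.8,0.02,0],[50,0.02,2.5,0.02,0],[50,0.02,2.85,0.02,0],[50,0.02,2.85,0.02,0],[50,0.02,2.85,0.02,0]]}}

```text
t: 11.12
tcp_pos: [0.5404, 0.0571, 0.0681]
tool_rot: [-0.556, 0.436, -0.437, 0.557]
force: [0.4, 1.1, -0.1]
finger_gap: 0.581
```

```bash
python3 - <<'E'
from ov import *
s=snap("scene","scene9")
p,R,st=tool()
rel([.5399,.0571,.066],[.9713,.2377])
overlay("pics/scene9.png","pics/o9.png",None,R,box=(320,165,400,255),f=7)
E
```

```text
t 11.18 tcp [0.5404 0.0571 0.0682] F [ 0.0781  0.5617 -0.1461] gap 49.64103116557245
R cols x,y,z [ 0.2372 -0.9715  0.0007] [ 0.0021 -0.0002 -1.    ] [0.9715 0.2372 0.002 ]
shift units [-0.0057  0.0728 -0.0171]
twist units -0.003025236706785236
twist units 17.996974763293217
```

View pics/o9.png

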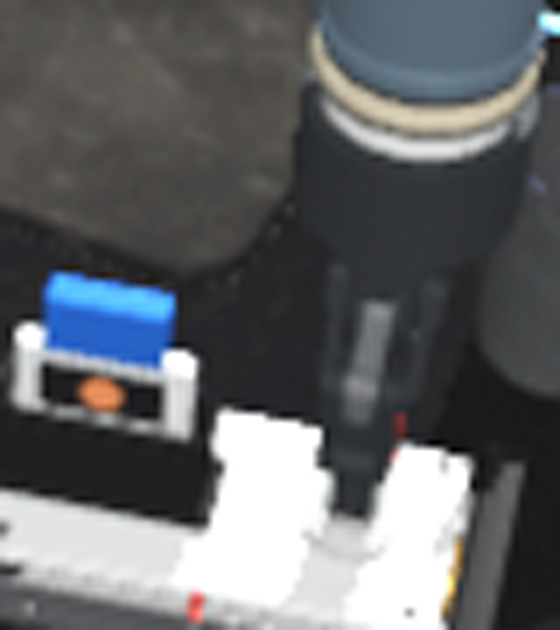

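Emit:
{"method": "apply_moves", "body": {"motion": [[35,0,0.03,0,0],[15,0,0.03,0,0],[15,0,0.03,0,0],[15,0,0.03,0,0],[15,0,0.03,0,0]], "squeeze": 40}}

```text
t: 11.8
tcp_pos: [0.5398, 0.057, 0.067]
tool_rot: [-0.556, 0.437, -0.437, 0.556]
force: [-1.7, -0.7, 6.4]
finger_gap: 0.289
```

Emit:
{"method": "apply_moves", "body": {"motion": [[15,0,-0.15,0,0],[15,0,-0.3,0,0],[15,0,-0.45,0,0],[15,0,-0.57,0,0],[15,0,-0.57,0,0],[15,0,-0.57,0,0]], "squeeze": 50}}

```text
t: 12.55
tcp_pos: [0.5397, 0.057, 0.0834]
tool_rot: [-0.556, 0.437, -0.437, 0.556]
force: [2.0, 0.4, -6.0]
finger_gap: 0.285
```

```bash
python3 - <<'E'
from ov import *
s=snap("scene","scene10")
p,R,st=tool()
a=np.array([-np.sin(np.radians(13.75)),np.cos(np.radians(13.75)),0])
rel(np.array([.5398,.057,.085])+.03*a,[.9713,.2377])
overlay("pics/scene10.png","pics/o10.png",None,R,box=(300,165,400,265),f=6)
E
```

```text
t 12.6 tcp [0.5397 0.057  0.0833] F [ 1.8119 -0.6153 -5.5401] gap 24.208296989771576
R cols x,y,z [ 0.237  -0.9715  0.    ] [ 0.0001 -0.     -1.    ] [0.9715 0.237  0.0001]
shift units [-0.9987 -0.0557  0.0028]
twist units -0.0040021773585521645
twist units 17.99599782264145
```

View pics/o10.png

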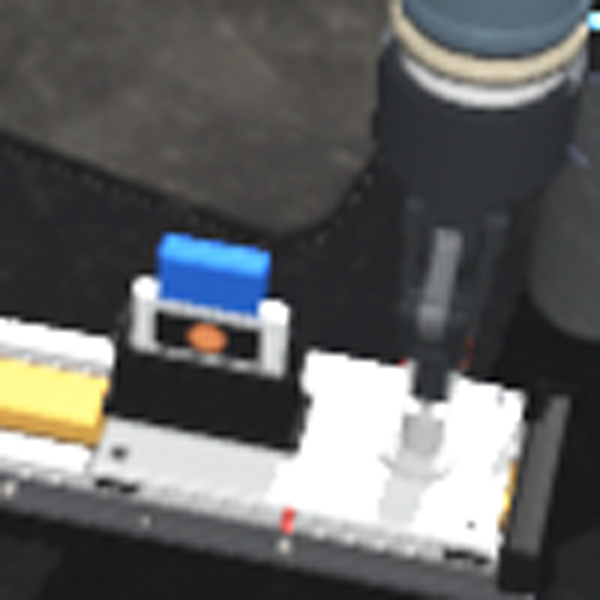

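Emit:
{"method": "apply_moves", "body": {"motion": [[15,-0.2,0,0,0],[15,-0.5,0,0,0],[15,-0.9,0,0,0],[15,-1.3,0,0,0],[15,-1.65,0,0,0],[15,-1.9,0,0,0],[15,-2.0,0,0,0],[15,-2.0,0,0,0],[15,-2.0,0,0,0],[15,-2.0,0,0,0]]}}

```text
t: 13.85
tcp_pos: [0.5253, 0.1153, 0.0834]
tool_rot: [-0.556, 0.437, -0.437, 0.556]
force: [1.6, 1.1, -5.0]
finger_gap: 0.283
```

```bash
python3 - <<'E'
from ov import *
s=snap("scene","scene11")
p,R,st=tool()
a=np.array([-np.sin(np.radians(13.75)),np.cos(np.radians(13.75)),0])
print("travel",(p-[.5398,.057,.0834])@a, (p-[.5398,.057,.0834]))
rel(np.array([.5398,.057,.083])+.06*a,[.9713,.2377])
overlay("pics/scene11.png","pics/o11.png",None,R,box=(270,155,390,265),f=6)
E
```

```text
travel 0.060065002910804674 [-0.0145  0.0583 -0.    ]
t 13.9 tcp [0.5253 0.1153 0.0834] F [ 1.5142  1.228  -5.9737] gap 24.514454261796512
R cols x,y,z [ 0.2366 -0.9716 -0.0003] [-0.0003  0.0002 -1.    ] [ 0.9716  0.2366 -0.0003]
shift units [0.0022 0.0127 0.0076]
twist units -0.006261081882696677
twist units 17.9937389181173
```

View pics/o11.png

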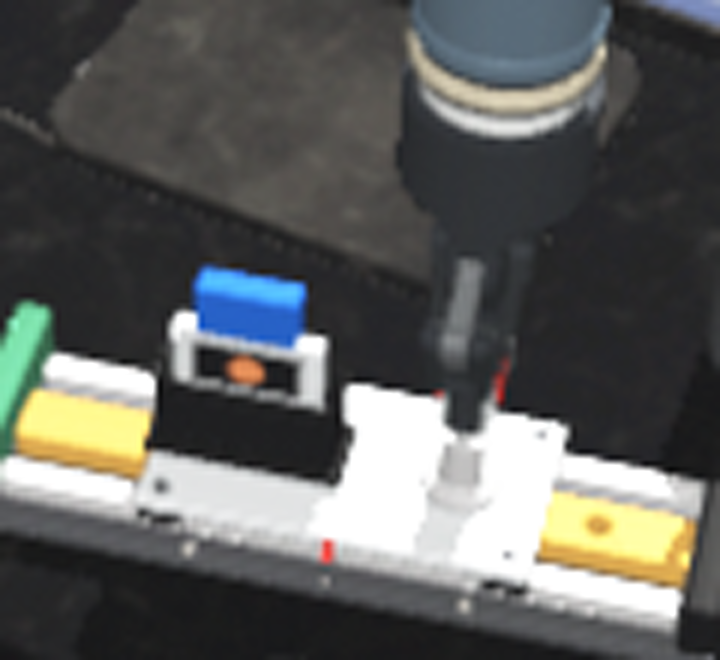

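Emit:
{"method": "apply_moves", "body": {"motion": [[15,0,0.12,0,0],[15,0,0.25,0,0],[15,0,0.38,0,0],[15,0,0.48,0,0],[15,0,0.54,0,0],[15,0,0.54,0,0],[15,0,0.54,0,0]]}}

```text
t: 14.78
tcp_pos: [0.5253, 0.1153, 0.0672]
tool_rot: [0.556, -0.437, 0.437, -0.556]
force: [0.1, 1.7, -4.4]
finger_gap: 0.279
```

Emit:
{"method": "apply_moves", "body": {"motion": [[15,0,0.04,0,0],[15,0,0.07,0,0],[15,0,0.07,0,0],[15,0,0.07,0,0]]}}

```text
t: 15.28
tcp_pos: [0.5255, 0.1153, 0.067]
tool_rot: [-0.556, 0.436, -0.437, 0.556]
force: [-1.9, 0.6, 10.0]
finger_gap: 0.285
```

```bash
python3 - <<'E'
from ov import *
for i in range(4): s=snap("scene","scene12")
t=snap("top","top12")
p,R,st=tool()
print(p,st["force"],st["finger_gap"])
overlay("pics/scene12.png","pics/o12.png",None,R,box=(270,155,390,265),f=6)
b=blobs(s,"blue",(290,190,335,235))[0]; 
a=np.array([-np.sin(np.radians(13.75)),np.cos(np.radians(13.75)),0])
print("head",b[:2],onz("scene",b[1],.112),"expected",np.array([.518,.1465,.112])+.06*a)
for g in blobs(s,"red",(310,235,345,260),3): print("pointer",g[:2])
c=t[185:265,235:365]; cv2.imwrite("pics/c12.png",cv2.resize(c,None,fx=6,fy=6,interpolation=cv2.INTER_CUBIC))
E
```

```text
[0.5254 0.1153 0.0669] [-2.1201  1.1366 10.5103] 0.28182276075748597
head (np.int32(198), array([311.0505, 205.4394])) [0.5022 0.207  0.112 ] expected [0.5037 0.2048 0.112 ]
```

View pics/o12.png

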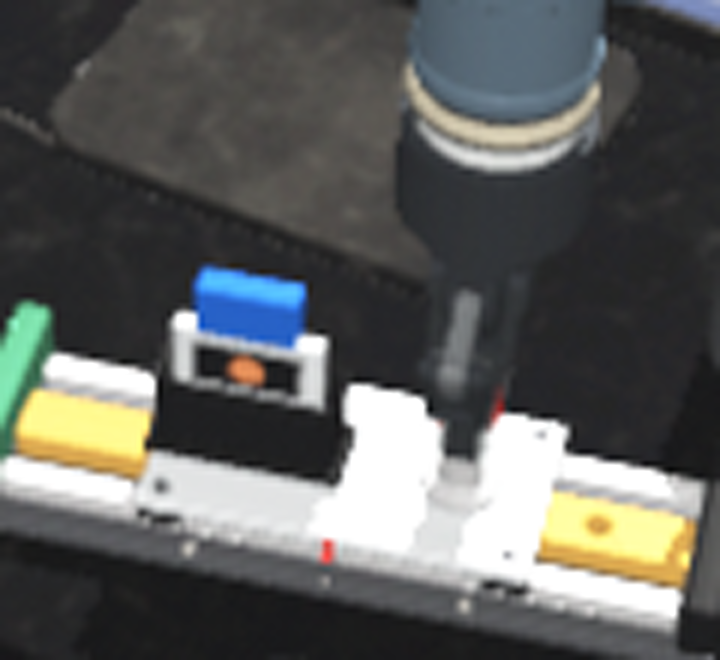

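View pics/scene12.png

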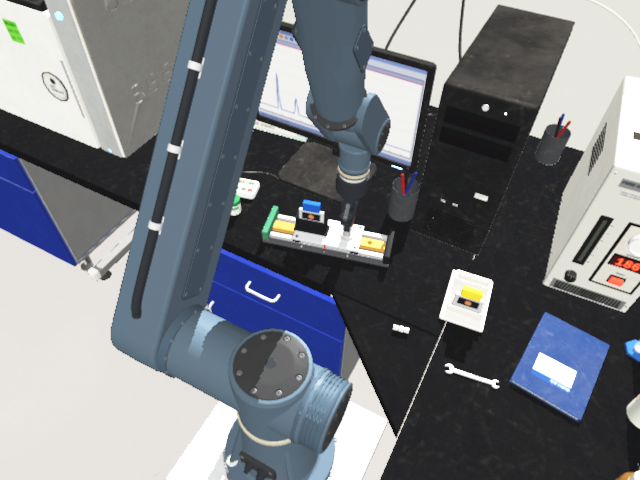

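```bash
python3 - <<'E'
from ov import *
_,R,_=tool()
# predicted seated slab (virtual TCP at underside .039 -> z .095) in scene8, with knob ring, before the slide
overlay("pics/scene8.png","pics/o8s.png",np.array([.518,.1465,.095]),R,box=(312,195,385,245),f=10,slotpos=[.518,.1465,.039],ax=np.radians(13.75))
E
```

```text
(no output)
```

View pics/o8s.png

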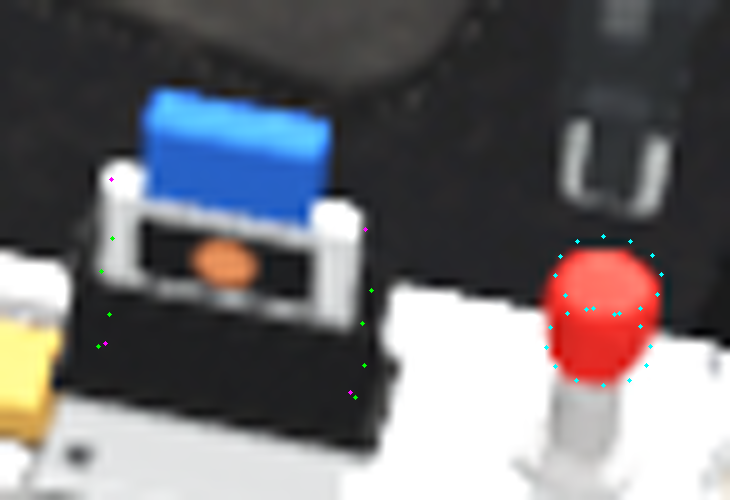

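View pics/c12.png

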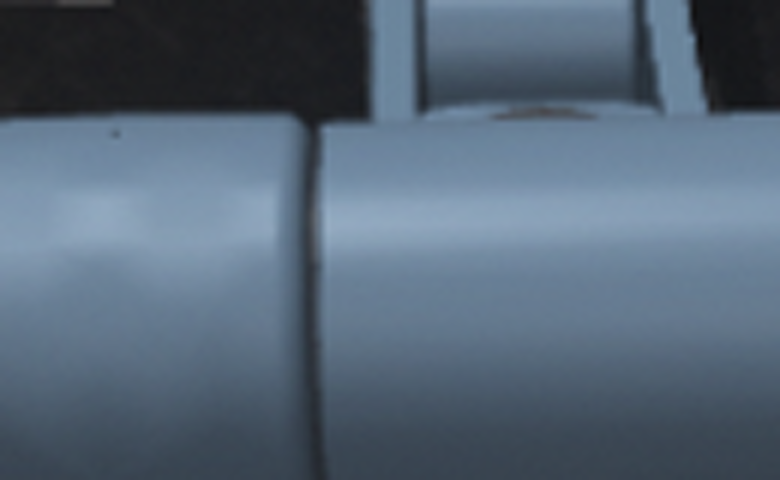

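```bash
python3 - <<'E'
from station import manip
s=manip.sense();print(s["t"],s["tcp_pos"],s["force"],s["finger_gap"]);print(manip.sign_off())
E
```

```text
15.525 [0.52542068 0.11526831 0.06694259] [-2.12013156  1.1365903  10.51029165] 0.28182276075748597
the job is handed in; nothing more can be done
None
```

I handed the job in at about 15.5 s. The blue cartridge is seated in the shuttle slot, the shuttle is one hole closer to the green end block, and the gripper is still holding the red knob with the pin home.

- **Cartridge:** It went into the slot without touching the sides and hit the floor at TCP height 0.0952 m; 0.0953 m was expected. The camera view shows it upright and at seated height, within about 1 px of the general camera offset.
- **Shuttle:** I lifted the knob about 16 mm, with the spring pulling about 5–6 N, and the hand then travelled 60.1 mm along the rail. In the picture, the red pointer stands at the middle mark.
- **Pin:** On lowering, the spring still pulled 4.4 N at TCP height 0.0672 m. The pin then stopped firmly at 0.067 m, the same height as when it was first home. The gripper is holding it there with a downward push of about 10 N.

**Checks that disagreed or were not done:**
- The two cameras differ by 2–5 mm in x. I went by the top camera for the rail and aligned the cartridge to the slot and knob within the same picture.
- After the slide, the blue head measured about 2.5 mm from its predicted place along the rail. That fits the play in the slot and lock plus the camera error.
- I did not nudge the shuttle sideways to test the lock. At the end the arm hid the rail from the top camera, and I did not re-measure the yellow cartridge or the other bench items. In the last scene picture the yellow cartridge was still in the stand.

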